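# Reset the kiln logger through the hole in its service tray

### The arm

A 7-joint arm with a two-finger parallel gripper is mounted at the origin on a cart in front of the work surface, level with it; the furniture and walls round the work are solid. World frame = base frame: x ahead of the robot, y to its left, z up, the work surface at z = 0. Lengths are in mm, angles in rad, forces in N, time in s.
With the tool pointing down it reaches from about 400 to 875 mm from the base axis. Payload 4.4 kg.
Tool frame: the origin (TCP) lies at the very end of the fingers, on their centre line; the grasp point (between the pads) lies 19 mm behind it; y points along the fingers, x is the direction in which the jaws open and shut, and the axes are right-handed (so a half turn about y gives the same grasp; the last joint's range is limited). The gripper opens to 85 mm and grips with 20 to 120 N. Pads are 22 mm wide; open, the fingers measure 114 mm over their backs; the gripper's body (76 mm by 85 mm) begins 54 mm behind the grasp point. The pads swing forward as they close: fully open they stand 13 mm farther back than shut.
Start: joints at [1.26, 0.628, 0.038, 1.517, -0.027, 0.996, -0.02], TCP at [157.563, -630.628, 231.313] pointing down, gripper open.
Joint ranges: [-3.06, 3.06], [-0.37, 2.12], [-1.25, 1.32], [0.18, 2.47], [-1.1, 4.24], [0.23, 1.98], [-2.94, 2.94]. Speed limits (rad/s): [2.57, 2.57, 3.14, 3.14, 3.14, 3.14, 3.14].

### API

Orientations are given as [roll, pitch, yaw] about the fixed x, y, z axes, in that order (R = Rz(yaw) Ry(pitch) Rx(roll)).
In Python, from cell import readout, eyes, finish_job gives the robot as it stands. The module is installed in compiled form; this text tells all that it offers.
- The arm moves only by the tool apply_moves, never from a script. Its argument "commands" is a list that holds one entry, the list of rows, each a list of 6 numbers: the shift along the tool's x, y, z in units of 0.04 m (1.0 is 0.04 m), then the turn, a rotation vector about the tool's x, y, z in units of 5 degrees (1.0 is 5 degrees). A call has 1 to 8 rows; each row shifts and turns the pose as measured when the row begins, along the tool's axes as they then stand; what a row does not reach is not made up. A row lasts 1/12 s, in which the tool goes at most 41.7 mm and 7.16 degrees, less where a joint would pass 70% of its speed; a pose out of reach is approached as far as the arm can. A call with a number of a shift or a turn outside -1 to 1 is refused whole. A call with a gripper value outside its range is refused whole. "claw" is the finger opening in mm, from 0 to 85.4, set as the call begins (left out, the last holds). The fingers move at their own pace and stop on an object; the grip force is fixed at half the most. Time passes only in rows, so rows that do not move let the fingers close. It gives the time, the measured TCP pose, the force and the opening at its end, in the units of the state.
- readout.read_state(): the state, without advancing time (a new reading comes with each control period).
- eyes.get_image(name): name is "scene" or "side" or "wrist"; returns a dict with "image" (420x560x3 uint8, red, green, blue), "mtx" (3x3 intrinsics, pixels), "rvec" (rotation vector, rad) and "tvec" (3), from world to camera coordinates, as OpenCV has them. Camera axes: x right, y down, z forward; pixel columns grow to the right and rows downward; lengths in mm; the calibration is good to about 2 mm. A picture is of the moment at which its call begins. There is no depth.
- finish_job(): hands the job in, once; it reports no verdict.
The state is a dict: "clock": time; "qpos": joint angles; "qd": joint speeds; "tau": joint torques, N m; "eef_pos": TCP position; "tool_rot": TCP orientation; "force": force on the tool from outside, world axes, zero at the start; "torque": the same for the moment, N m; "width": finger opening in mm.
Only numpy, scipy, OpenCV 4.12 (cv2) and the standard library are available. Lean on these libraries where they do the work, as an engineer would, in place of code of your own. Each camera call takes 0.05 s, during which the arm holds its last target. There are 200 camera calls.

### The job

The kiln logger has to be reset: first pull its service tray out by the bar handle as far as it goes. Then take the stylus with the orange handle out of its stand, put it straight down through the red-framed hole in the tray's deck and press the recessed red button all the way down with it. Finish while still gripping the stylus and holding the button down, with the tray still fully out; leave the tiles, the jar and the float lying round the work where they are.

Things in the scene. Friction and masses are not known exactly. Their poses are not given: they have to be found in the camera images.
- kiln_logger: green sheet-steel box, fixed on the bench, 120 deep, 140 wide, 90 mm high to its flat top; the service tray slides out of its open front. Origin at the centre of its underside; x points from front to back, z up. With the tray fully out the hole in the tray's deck is 33 mm in front of the box's front edge; closed, it is hidden under the top.
- tray_handle (a point): middle of the dark steel bar handle on the tray's aluminium front. The bar is level, 10 mm thick, 96 mm long between its end posts, 68 mm above the bench; its axis is 36 mm in front of the tray front (free gap behind it 31 mm), which reaches up to 86 mm. Axes: x into the box (the tray is pulled along -x), y along the bar, z up. Moves with the tray.
- reset_hole (a point): centre of the mouth of the round 16 mm hole, framed by a thin red square, in the tray's flat deck: level with the deck's top, 64 mm above the bench, 92 mm behind the bar (+x; axes as tray_handle, moves with the tray). The deck is 6 mm thick; the red button, 19 mm wide, stands centred under the hole, its top 14 mm below the deck's top when up.
- service_tray (a joint): how far the tray is pulled out, in m: 0 closed, 0.085 at its stop. It starts shut or up to 15 mm ajar, slides with about 3 N of friction and stays where it is left.
- reset_button (a joint): how far the red button is pressed, in m: 0 up, 0.006 at its stop. A spring returns it: about 2 N to start it, 5 N when fully down.
- stylus_grip (a point): middle of the stylus's round orange handle. The stylus is straight, 135 mm long, about 40 g: handle 16 mm thick, 80 mm long (40 mm above and below this point), below it a steel probe 6 mm thick, 55 mm long. Its z axis runs from the tip to the handle. It starts upright, the handle's foot resting on the stand's top, this point 110 mm above the bench.
- stylus_tip (a point): rounded lower end of the stylus's probe, on its axis, 95 mm below stylus_grip.
- stylus_stand: stand of the stylus, fixed: round dark foot 60 mm across, black block 36 x 36 mm on it, 70 mm high in all; origin at the centre of its underside. The probe stands loosely, 55 mm deep, in its upright 10 mm hole: lift the stylus at least 60 mm straight up to take it out.
- grout_float: bystander: blue float with a handle, 120 x 211 x 66 mm, lying on the bench; origin under its centre
- slab_pebble: bystander: pale speckled tile, 109 x 100 x 12 mm, lying flat; origin under its centre
- block_speck: bystander: speckled tile block, 102 x 42 x 22 mm, lying flat; origin under its centre
- chip_peb: bystander: small speckled tile chip, 46 x 38 x 12 mm, lying flat; origin under its centre
- glaze_jar: bystander: brown glaze jar with a white lid, 58 mm across, 80 mm high, standing; origin under its centre

How it is judged (in metres and radians):
On the way, in this order (a step that is already met when the one before it is completed fails the run):
1. the service tray is pulled out to its stop (value of joint service_tray above 0.081 m), for 0.2 s.
2. the stylus is lifted out of its stand in the gripper (height (world z) of stylus_tip above 0.075 m and contact force between the fingers and stylus above 1 N), for 0.1 s.
3. the stylus holds the button down through the hole (value of joint service_tray above 0.079 m and value of joint reset_button above 0.0045 m and contact force between stylus and reset_button above 1.5 N and contact force between the fingers and stylus above 1 N and horizontal distance between stylus_tip and reset_hole below 0.008 m and angle between stylus's own z axis and vertical below 0.3 rad and contact force between stylus and stylus_stand below 0.1 N and contact force between each of the arm, the fingers and reset_button below 0.1 N), for 0.3 s.
At the end, for the whole second after the job is handed in: Fingers grip the stylus, within 0.3 rad of upright and clear of its stand; its tip, within 8 mm of the hole's axis, holds the button at least 4.5 of 6 mm down with over 1.5 N, untouched by the robot; the tray is out to within 6 mm of its stop (all of step 3); the arm keeps its last pose, push and grip.
It fails at once if a bystander (tile, block, chip, float or jar) was shoved more than 30 mm (distance of any of grout_float, slab_pebble, block_speck, chip_peb, glaze_jar from where it was at the start of the episode above 0.03 m).
It also fails if it takes over 61 s, if anything falls off the work surface, if the arm or the gripper's body presses on something with over 40 N, if the wrist force passes 120 N, or if a joint passes its speed limit or range.

## Working session

There is one attempt and no reset: what is moved stays moved. The work goes in short steps, Python scripts to look and compute and a tool call to move; the robot and the scene stay as the last step left them, time stands still between calls to the robot, and variables do not carry over. Pictures are saved under pics/ and viewed, about 8 in all and at most 12, crops included, and the job is handed in when it is done.

Besides the shell and the picture viewer there is one more tool, called after "Call:" in YAML: its name, and indented under it one key for each argument. apply_moves: Moves the arm, as the interface text tells. Shifts and turns lie within -1 to 1; 1 stands for 0.04 m of shift or 5 degrees of turn. Its arguments: {"type":"object","properties":{"commands":{"type":"array"},"claw":{"type":"number"}},"required":["commands"]}

```bash
mkdir -p pics
cat > h.py <<'E'
import numpy as np, cv2
from cell import readout, eyes, finish_job
from scipy.spatial.transform import Rotation as R
def cam(n,save=None):
    d=eyes.get_image(n)
    if save: cv2.imwrite(f'pics/{save}.png',d['image'][:,:,::-1]); np.savez(f'pics/{save}.npz',**d)
    return d
def ray(d,u,v):
    r=cv2.Rodrigues(np.array(d['rvec'],float))[0]; t=np.array(d['tvec'],float).ravel()
    x=np.linalg.inv(np.array(d['mtx']))@[u,v,1]; return -r.T@t, r.T@x
def plane(d,u,v,z):
    o,k=ray(d,u,v); return o+k*(z-o[2])/k[2]
def proj(d,P):
    return cv2.projectPoints(np.array(P,float).reshape(-1,3),np.array(d['rvec'],float),np.array(d['tvec'],float),np.array(d['mtx'],float),None)[0].reshape(-1,2)
def tri(d1,p1,d2,p2):
    o1,k1=ray(d1,*p1);o2,k2=ray(d2,*p2)
    A=np.stack([k1,-k2],1);s=np.linalg.lstsq(A,o2-o1,rcond=None)[0]
    a=o1+k1*s[0];b=o2+k2*s[1];return (a+b)/2,np.linalg.norm(a-b)
def tool():
    s=readout.read_state(); return s,R.from_euler('xyz',s['tool_rot']).as_matrix(),np.array(s['eef_pos'])
def load(n): return dict(np.load(f'pics/{n}.npz'))
E
python3 - <<'E'
from h import *
a=cam('scene','s1');b=cam('side','d1');c=cam('wrist','w1')
s,r,p=tool();print(s);print(r.round(3))
for d in(a,b,c):print(ray(d,280,210))
E
```

```text
{'clock': 0.15, 'qpos': array([ 1.26023986,  0.62915609,  0.03842917,  1.5181725 , -0.02700131,
        0.99630502, -0.01999611]), 'qd': array([ 0.00069989, -0.00180475,  0.0012924 , -0.00368377, -0.00144071,
       -0.00046366, -0.00058948]), 'tau': array([ 1.81544143e-03, -5.63800693e+01,  1.22784890e+00, -1.93651217e+01,
        1.11237643e-02,  7.46593927e-03, -3.28704675e-05]), 'eef_pos': array([ 157.42913584, -630.13315774,  230.5745134 ]), 'tool_rot': array([-1.57079372e+00,  1.52388666e-03, -1.32602190e+00]), 'force': array([0.69154   , 0.33756528, 0.34155777]), 'torque': array([ 0.00463378, -0.02268398, -0.03600572]), 'width': 85.42826009486433}
[[ 0.242 -0.     0.97 ]
 [-0.97   0.001  0.242]
 [-0.002 -1.     0.   ]]
(array([-377.41501552,  921.21989866, 1260.84085522]), array([ 0.51831536, -0.48391965, -0.70521107]))
(array([  182.6818904 , -1141.27402238,   741.61926722]), array([ 0.22622551,  0.8556831 , -0.46576214]))
(array([ 236.28525302, -610.38754988,  372.99441563]), array([-0.30897956, -0.09673662, -0.94641175]))
```

View pics/s1.png

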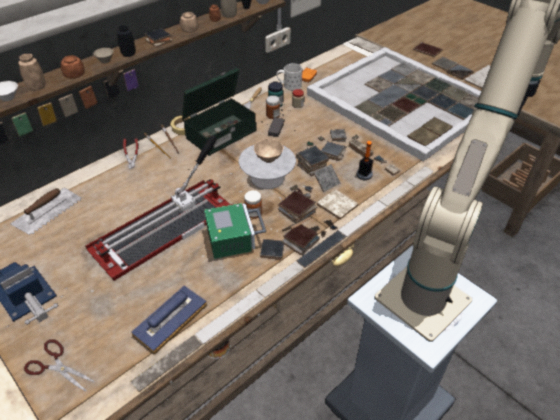

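View pics/d1.png

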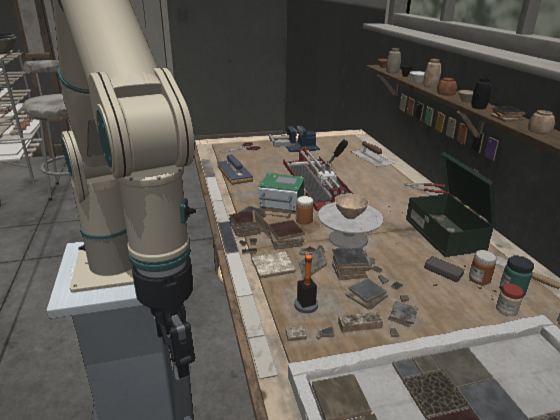

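Scene: green box around (230,230), its front facing right toward the stylus at (368,155). In the side view the box is at (282,190) and the stylus at (308,275). Next I'll enlarge both.

Run:
```python
from h import *
a=load('s1');b=load('d1')
i=cv2.resize(a['image'][195:265,195:275],None,fx=7,fy=7,interpolation=cv2.INTER_CUBIC)
j=cv2.resize(b['image'][165:235,250:330],None,fx=7,fy=7,interpolation=cv2.INTER_CUBIC)
i=cv2.resize(i,(400,350));j=cv2.resize(j,(400,350))
cv2.imwrite('pics/c1.png',np.hstack([i,j])[:,:,::-1])
# orange mask
for n,d in(('s',a),('d',b)):
    h=cv2.cvtColor(d['image'],cv2.COLOR_RGB2HSV)
    m=cv2.inRange(h,(5,170,120),(17,255,255))
    k,l,st,ce=cv2.connectedComponentsWithStats(m)
    for q in range(1,k):
        if st[q,4]>25:print(n,st[q],ce[q])
    m=cv2.inRange(h,(65,120,60),(85,255,255))
    k,l,st,ce=cv2.connectedComponentsWithStats(m)
    for q in range(1,k):
        if st[q,4]>60:
            print(n,'green',st[q],ce[q])
            if st[q,4]>300:
                c=cv2.findContours((l==q).astype('uint8'),0,2)[0][0]
                print(cv2.approxPolyDP(cv2.convexHull(c),2.0,True).reshape(-1,2).tolist())
```

```text
s [303  69  13  12 116] [308.20689655  74.14655172]
s green [205 205  45  39 827] [228.39903265 225.01813785]
[[240, 205], [248, 236], [212, 243], [205, 211]]
d [306 263   4  16  55] [307.4 270.2]
```

View pics/c1.png

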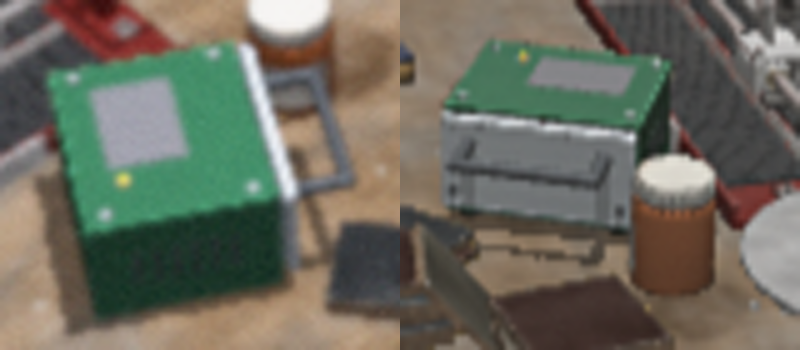

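Crop: box top corners in scene at about (205,210), (243,204), (252,235), (213,243), and bar ends at (259,211) and (265,231). In the side view the bar ends are at (260,198) and (290,201). The brown jar stands close to one end of the bar.

Run:
```python
from h import *
a=load('s1');b=load('d1')
print('top')
for u in [(205,209.4),(243,204),(252,234.6),(213,242.4)]:print(plane(a,*u,90).round(0))
B=[plane(a,*u,68) for u in [(259,211),(264.6,231.4)]];print('bar',B, [plane(b,*u,68) for u in [(260,198),(290.6,201)]])
# side top corners
for u in [(443-400,108),(635-400,130),(670-400,60),(485-400,40)]:print('d',plane(b,u[0]/5+250,u[1]/5+165,90).round(0))
# stylus
h=cv2.cvtColor(a['image'],cv2.COLOR_RGB2HSV)[135:185,350:385]
m=cv2.inRange(h,(3,130,80),(20,255,255));ys,xs=np.nonzero(m)
print(len(xs),xs.min()+350,xs.max()+350,ys.min()+135,ys.max()+135,xs.mean()+350,ys.mean()+135)
hb=cv2.cvtColor(b['image'],cv2.COLOR_RGB2HSV)[240:300,290:330]
mb=cv2.inRange(hb,(3,130,80),(20,255,255));yb,xb=np.nonzero(mb)
print(len(xb),xb.min()+290,xb.max()+290,yb.min()+240,yb.max()+240)
print(tri(a,(xs.mean()+350,ys.mean()+135),b,(xb.mean()+290,yb.mean()+240)))
# jar lid centre
print('jar',plane(a,195+290/5,195+8/5,80),plane(b,250+275/5,165+175/5,80))
```

```text
top
[645. 291.  90.]
[583. 187.  90.]
[463. 252.  90.]
[517. 357.  90.]
bar [array([541.56103115, 155.5358047 ,  68.        ]), array([462.59545656, 201.51678389,  68.        ])] [array([465.41411954, 195.62514477,  68.        ]), array([560.58203883, 151.21049372,  68.        ])]
d [470. 240.  90.]
d [590. 177.  90.]
d [648. 286.  90.]
d [525. 350.  90.]
83 365 371 140 160 367.9879518072289 148.3855421686747
151 304 311 255 284
(array([ 477.70587984, -299.50409754,  116.78672591]), np.float64(3.508609410816556))
jar [595.82787669 133.82756367  80.        ] [602.45753256 124.92452159  80.        ]
```

```bash
cat >> h.py <<'E'
def plan(pos,yaw,n=None,smax=0.95):
    """rows (tool units) from the measured pose to pos with tool y down, tool x at yaw deg"""
    s,r,p=tool(); th=np.radians(yaw)
    x=np.array([np.cos(th),np.sin(th),0]);y=np.array([0,0,-1.]);rt=np.stack([x,y,np.cross(x,y)],1)
    rv=R.from_matrix(r.T@rt).as_rotvec(); d=np.array(pos)-p
    n=n or int(max(1,np.ceil(np.linalg.norm(d)/40/smax),np.ceil(np.degrees(np.linalg.norm(rv))/5/smax)))
    rows=[]
    for i in range(n):
        ri=r@R.from_rotvec(rv*i/n).as_matrix()
        rows.append((ri.T@d/n/40).round(2).tolist()+(np.degrees(rv)/n/5).round(2).tolist())
    print('pos',p.round(1),'yaw',np.degrees(np.arctan2(r[1,0],r[0,0])).round(1),'dist',d.round(1),'tilt',np.degrees(np.arccos(-r[2,1])).round(2),'F',np.array(s['force']).round(1),'w',round(s['width'],1),'t',s['clock'])
    for k in range(0,n,8):print(rows[k:k+8])
E
python3 -c "
from h import *
plan([478,-300,260],-6)"
```

```text
pos [ 157.4 -630.1  230.6] yaw -76.0 dist [320.6 330.1  29.4] tilt 0.09 F [0.7 0.3 0.3] w 85.4 t 0.15
[[-0.4, -0.05, 0.65, -0.0, -0.93, -0.0], [-0.35, -0.05, 0.68, -0.0, -0.93, -0.0], [-0.29, -0.05, 0.71, -0.0, -0.93, -0.0], [-0.23, -0.05, 0.73, -0.0, -0.93, -0.0], [-0.17, -0.05, 0.75, -0.0, -0.93, -0.0], [-0.11, -0.05, 0.76, -0.0, -0.93, -0.0], [-0.05, -0.05, 0.77, -0.0, -0.93, -0.0], [0.01, -0.05, 0.77, -0.0, -0.93, -0.0]]
[[0.07, -0.05, 0.76, -0.0, -0.93, -0.0], [0.14, -0.05, 0.75, -0.0, -0.93, -0.0], [0.2, -0.05, 0.74, -0.0, -0.93, -0.0], [0.26, -0.05, 0.72, -0.0, -0.93, -0.0], [0.31, -0.05, 0.7, -0.0, -0.93, -0.0], [0.37, -0.05, 0.67, -0.0, -0.93, -0.0], [0.42, -0.05, 0.64, -0.0, -0.93, -0.0]]
```

Call:
apply_moves:
  commands:
    - [[-0.4, -0.05, 0.65, 0, -0.93, 0], [-0.35, -0.05, 0.68, 0, -0.93, 0], [-0.29, -0.05, 0.71, 0, -0.93, 0], [-0.23, -0.05, 0.73, 0, -0.93, 0], [-0.17, -0.05, 0.75, 0, -0.93, 0], [-0.11, -0.05, 0.76, 0, -0.93, 0], [-0.05, -0.05, 0.77, 0, -0.93, 0], [0.01, -0.05, 0.77, 0, -0.93, 0]]
  claw: 85

```text
clock: 0.82
eef_pos: [324.4, -451.7, 242.5]
tool_rot: [-1.576, 0.008, -0.664]
force: [0.8, 0.5, -0.7]
width: 85.3
```

Call:
apply_moves:
  commands:
    - [[0.07, -0.05, 0.76, 0, -0.93, 0], [0.14, -0.05, 0.75, 0, -0.93, 0], [0.2, -0.05, 0.74, 0, -0.93, 0], [0.26, -0.05, 0.72, 0, -0.93, 0], [0.31, -0.05, 0.7, 0, -0.93, 0], [0.37, -0.05, 0.67, 0, -0.93, 0], [0.42, -0.05, 0.64, 0, -0.93, 0]]

```text
clock: 1.4
eef_pos: [475.3, -285.8, 255.1]
tool_rot: [-1.57, 0.012, -0.067]
force: [1.0, 0.1, -0.3]
width: 85.3
```

```bash
python3 -c "
from h import *
d=cam('wrist','w2')
plan([507,176,250],62)
h=cv2.cvtColor(d['image'],cv2.COLOR_RGB2HSV)
m=cv2.inRange(h,(3,140,80),(18,255,255));k,l,st,ce=cv2.connectedComponentsWithStats(m)
for q in range(1,k):
  if st[q,4]>60: print(st[q],ce[q])
"
```

```text
pos [ 481.2 -278.5  255.8] yaw -3.1 dist [ 25.8 454.5  -5.8] tilt 0.49 F [3.4 4.2 1.7] w 85.4 t 1.45
[[0.0, 0.02, 0.81, -0.01, -0.93, -0.0], [0.07, 0.01, 0.81, -0.01, -0.93, -0.0], [0.13, 0.01, 0.8, -0.01, -0.93, -0.0], [0.2, 0.01, 0.79, -0.01, -0.93, -0.0], [0.26, 0.01, 0.77, -0.01, -0.93, -0.0], [0.32, 0.01, 0.75, -0.01, -0.93, -0.0], [0.38, 0.01, 0.72, -0.01, -0.93, -0.0], [0.44, 0.01, 0.68, -0.01, -0.93, -0.0]]
[[0.49, 0.01, 0.65, -0.01, -0.93, -0.0], [0.54, 0.01, 0.6, -0.01, -0.93, -0.0], [0.59, 0.01, 0.56, -0.01, -0.93, -0.0], [0.63, 0.01, 0.51, -0.01, -0.93, -0.0], [0.67, 0.01, 0.46, -0.01, -0.93, -0.0], [0.71, 0.01, 0.4, -0.01, -0.93, -0.0]]
[269 186  21  37 481] [279.03118503 204.58627859]
```

View pics/w2.png

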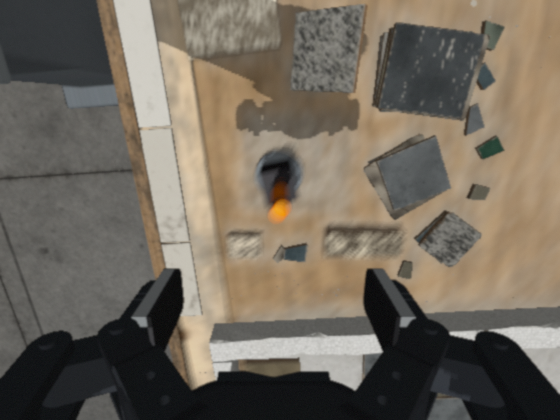

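Wrist view: the stylus stands at (279,172) with its orange handle top at about (279,211). A chip and the block lie nearby, both low. I'll go on to the handle.

```bash
python3 -c "
from h import *
d=load('w2')
print(plane(d,279.5,211,150),plane(d,279,204,130), plane(d,279,172,5))
"
```

```text
[ 478.86934594 -289.62424767  150.        ] [ 478.5602206  -289.92945956  130.        ] [ 479.47086983 -287.69037518    5.        ]
```

Call:
apply_moves:
  commands:
    - [[0.0, 0.02, 0.81, 0, -0.93, 0], [0.07, 0.01, 0.81, 0, -0.93, 0], [0.13, 0.01, 0.8, 0, -0.93, 0], [0.2, 0.01, 0.79, 0, -0.93, 0], [0.26, 0.01, 0.77, 0, -0.93, 0], [0.32, 0.01, 0.75, 0, -0.93, 0], [0.38, 0.01, 0.72, 0, -0.93, 0], [0.44, 0.01, 0.68, 0, -0.93, 0]]
  claw: 26

```text
clock: 2.12
eef_pos: [494.1, -14.6, 251.5]
tool_rot: [-1.566, 0.003, 0.614]
force: [0.3, 0.5, -0.6]
width: 25.9
```

Call:
apply_moves:
  commands:
    - [[0.49, 0.01, 0.65, 0, -0.93, 0], [0.54, 0.01, 0.6, 0, -0.93, 0], [0.59, 0.01, 0.56, 0, -0.93, 0], [0.63, 0.01, 0.51, 0, -0.93, 0], [0.3, 0.01, 0.2, 0, -0.93, 0], [0, 0, 0, 0, -0.93, 0], [0, 0, 0, 0, 0, 0], [0, 0, 0, 0, 0, 0]]

```text
clock: 2.78
eef_pos: [495.6, 145.2, 249.6]
tool_rot: [-1.562, -0.005, 1.135]
force: [0.4, 0.6, 0.3]
width: 25.9
```

```bash
python3 -c "
from h import *
d=cam('wrist','w3')
plan([507,176,150],62)
print(proj(d,[[507,176,68]]))
"
```

```text
pos [495.6 144.7 249.5] yaw 65.0 dist [ 11.4  31.3 -99.5] tilt 0.55 F [ 0.5 -0.1  0.2] w 26.3 t 2.8333
[[0.27, 0.83, 0.02, -0.03, 0.2, 0.01], [0.27, 0.83, 0.02, -0.03, 0.2, 0.01], [0.27, 0.83, 0.03, -0.03, 0.2, 0.01]]
[[303.2031629  182.68152115]]
```

View pics/w3.png

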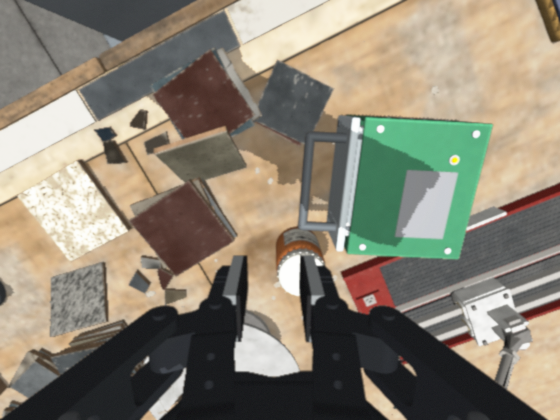

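Wrist view: the bar runs from (309,137) to (304,226) with its middle near (306,181), and the tray front edge from (356,118) to (340,250). The jar lid is at (298,270), and the space in front of the tray is clear apart from flat tiles.

```bash
python3 -c "
from h import *
d=load('w3')
A=plane(d,309,137,73);B=plane(d,304,224,73);m=(A+B)/2
v=(B-A)[:2];v/=np.linalg.norm(v);print('bar',A,B,m,np.linalg.norm(A-B),'yaw x',np.degrees(np.arctan2(v[0],-v[1])))
# box top corners
C=[plane(d,*u,90) for u in [(362,118),(491,123),(460,259),(346,250)]]
for c in C:print(c.round(1))
w=(C[3]-C[0])[:2];print(np.degrees(np.arctan2(w[0],-w[1])), np.linalg.norm(w))
C2=(C[2]-C[1])[:2];print(np.degrees(np.arctan2(C2[0],-C2[1])),np.linalg.norm(C2))
print((C[0]+C[3])/2)
print('jar',plane(d,298,270,80))
"
```

```text
bar [465.60766959 199.59135761  73.        ] [547.99865164 158.71411195  73.        ] [506.80316062 179.15273478  73.        ] 91.97403511833654 yaw x 63.612271859113136
[468.2 249.4  90. ]
[523.1 356.3  90. ]
[648.3 294.2  90. ]
[586.9 188.2  90. ]
62.711157928358325 133.5599589222694
63.61136356544411 139.8415229766049
[527.53552388 218.77863005  90.        ]
jar [592.45973635 131.57824795  80.        ]
```

```bash
python3 -c "
from h import *
plan([506.5,178,130],63)
"
```

```text
pos [495.6 144.7 249.5] yaw 65.0 dist [  10.9   33.3 -119.5] tilt 0.55 F [ 0.5 -0.1  0.2] w 26.3 t 2.8333
[[0.21, 0.75, 0.02, -0.03, 0.1, 0.01], [0.21, 0.75, 0.02, -0.03, 0.1, 0.01], [0.22, 0.75, 0.03, -0.03, 0.1, 0.01], [0.22, 0.75, 0.03, -0.03, 0.1, 0.01]]
```

Call:
apply_moves:
  commands:
    - [[0.21, 0.75, 0.02, -0.03, 0.1, 0.01], [0.21, 0.75, 0.02, -0.03, 0.1, 0.01], [0.22, 0.75, 0.03, -0.03, 0.1, 0.01], [0.22, 0.75, 0.03, -0.03, 0.1, 0.01], [0, 0, 0, 0, 0, 0], [0, 0, 0, 0, 0, 0]]

```text
clock: 3.33
eef_pos: [511.9, 170.7, 126.8]
tool_rot: [-1.581, 0.001, 1.073]
force: [0.0, 0.4, -1.0]
width: 26.3
```

```bash
python3 -c "
from h import *
d=cam('wrist','w4')
plan([506.5,178,57],63)
i=d['image'].copy()
for z in(57,73):
  u=proj(d,[[506.5,178,z]])[0];cv2.circle(i,(int(u[0]),int(u[1])),3,(255,0,255),-1);print(u)
cv2.imwrite('pics/w4a.png',i[:,:,::-1])
"
```

```text
pos [511.8 170.4 127. ] yaw 61.4 dist [ -5.3   7.6 -70. ] tilt 0.57 F [-1.   0.2 -0.3] w 26.0 t 3.3833
[[0.05, 0.87, 0.11, 0.06, -0.16, -0.01], [0.05, 0.87, 0.11, 0.06, -0.16, -0.01]]
[278.38719206 210.20515748]
[278.76640401 218.3092072 ]
```

View pics/w4a.png

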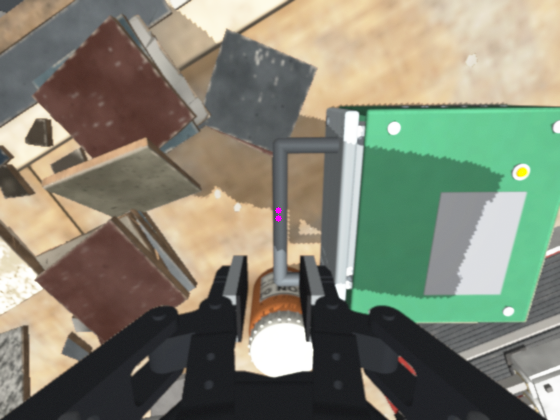

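The marked bar point (278,214) sits on the bar, so I can descend over it.

Call:
apply_moves:
  commands:
    - [[0.05, 0.4, 0.22, 0.06, -0.3, 0], [0.02, 0.4, 0.05, 0, 0, 0], [0, 0.4, 0, 0, 0, 0], [0, 0.3, 0, 0, 0, 0], [0, 0.15, 0, 0, 0, 0], [0, 0, 0, 0, 0, 0]]

```text
clock: 3.88
eef_pos: [511.9, 173.9, 69.6]
tool_rot: [-1.589, -0.008, 1.087]
force: [-0.5, 0.5, 0.0]
width: 25.9
```

```bash
python3 -c "
from h import *
plan([506.5,178,57],63)
"
```

```text
pos [511.9 173.9  69.6] yaw 62.3 dist [ -5.4   4.1 -12.6] tilt 1.17 F [-0.5  0.5  0. ] w 25.9 t 3.8833
[[0.02, 0.31, 0.17, 0.21, -0.15, 0.09]]
```

Call:
apply_moves:
  commands:
    - [[0.03, 0.2, 0.1, 0.2, -0.15, 0.1], [0.02, 0.12, 0.05, 0, 0, 0], [0, 0, 0, 0, 0, 0]]

```text
clock: 4.13
eef_pos: [510.1, 178.3, 59.3]
tool_rot: [-1.575, -0.002, 1.098]
force: [-1.0, 0.3, 0.8]
width: 25.8
```

Call:
apply_moves:
  commands:
    - [[0, 0, 0, 0, 0, 0], [0, 0, 0, 0, 0, 0], [0, 0, 0, 0, 0, 0], [0, 0, 0, 0, 0, 0]]
  claw: 0

```text
clock: 4.47
eef_pos: [510.2, 178.1, 59.8]
tool_rot: [-1.575, -0.003, 1.096]
force: [-0.0, 0.5, -2.9]
width: 7.2
```

```bash
python3 -c "
from h import *
s,r,p=tool();t=np.radians(63)
plan(p-90*np.array([np.cos(t),np.sin(t),0]),63,n=9)
"
```

```text
pos [510.2 178.1  59.8] yaw 62.8 dist [-40.9 -80.2   0. ] tilt 0.28 F [-0.   0.5 -2.9] w 7.2 t 4.4667
[[-0.25, -0.0, -0.0, 0.01, -0.0, 0.0], [-0.25, -0.0, -0.0, 0.01, -0.0, 0.0], [-0.25, -0.0, -0.0, 0.01, -0.0, 0.0], [-0.25, -0.0, -0.0, 0.01, -0.0, 0.0], [-0.25, -0.0, -0.0, 0.01, -0.0, 0.0], [-0.25, -0.0, -0.0, 0.01, -0.0, 0.0], [-0.25, -0.0, -0.0, 0.01, -0.0, 0.0], [-0.25, -0.0, -0.0, 0.01, -0.0, 0.0]]
[[-0.25, -0.0, -0.0, 0.01, -0.0, 0.0]]
```

Call:
apply_moves:
  commands:
    - [[0, 0, 0, 0, 0, 0], [0, 0, 0, 0, 0, 0], [-0.25, 0, 0, 0, 0, 0], [-0.25, 0, 0, 0, 0, 0], [-0.25, 0, 0, 0, 0, 0], [-0.25, 0, 0, 0, 0, 0], [-0.25, 0, 0, 0, 0, 0]]

```text
clock: 5.05
eef_pos: [489.8, 139.5, 59.8]
tool_rot: [-1.576, -0.019, 1.101]
force: [1.9, 3.5, -4.4]
width: 7.5
```

```bash
python3 -c "
from h import *
s,r,p=tool();print((p-[510.2,178.1,59.8])@r, s['force'],s['width'])
d=cam('wrist','w5')
"
```

```text
[-43.68979176  -0.86608341   0.72515735] [ 1.93441881  3.49631559 -4.41534035] 7.483448253679203
```

View pics/w5.png

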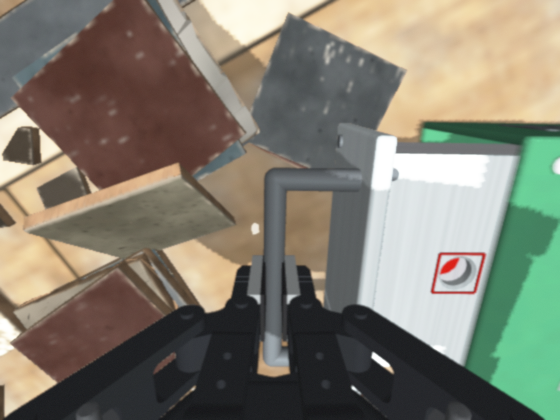

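The fingers hold the bar and the tray is about halfway out, with the red-framed hole showing at (459,272). I'll keep pulling to the stop.

Call:
apply_moves:
  commands:
    - [[-0.25, 0, 0, 0, 0, 0], [-0.25, 0, 0, 0, 0, 0], [-0.25, 0, 0, 0, 0, 0], [-0.25, 0, 0, 0, 0, 0]]

```text
clock: 5.43
eef_pos: [471.2, 104.4, 60.0]
tool_rot: [-1.576, -0.028, 1.101]
force: [11.3, 23.9, -27.6]
width: 7.6
```

Call:
apply_moves:
  commands:
    - [[-0.15, 0, 0, 0, 0, 0], [-0.15, 0, 0, 0, 0, 0], [-0.15, 0, 0, 0, 0, 0], [-0.15, 0, 0, 0, 0, 0]]

```text
clock: 5.77
eef_pos: [471.5, 104.9, 59.9]
tool_rot: [-1.579, -0.08, 1.113]
force: [6.4, 14.7, -13.8]
width: 7.2
```

```bash
python3 -c "
from h import *
s,r,p=tool();print((p-[510.2,178.1,59.8])@r, s['force'],s['width'])
plan(p,63)"
```

```text
[-82.52287448  -6.75593429   2.35080893] [  6.38249371  14.73908633 -13.80808446] 7.176758247233197
pos [471.5 104.9  59.9] yaw 63.8 dist [0. 0. 0.] tilt 4.63 F [  6.4  14.7 -13.8] w 7.2 t 5.7667
[[0.0, 0.0, 0.0, 0.09, 0.15, 0.92]]
```

Call:
apply_moves:
  commands:
    - [[0, 0, 0, 0, 0, 0], [0, 0, 0, 0, 0, 0], [0, 0, 0, 0, 0, 0], [0, 0, 0, 0, 0, 0], [0, 0, 0, 0, 0, 0]]
  claw: 26

```text
clock: 6.18
eef_pos: [468.8, 99.1, 59.6]
tool_rot: [-1.579, -0.072, 1.112]
force: [0.6, 0.0, -0.3]
width: 26.0
```

```bash
python3 -c "
from h import *
s,r,p=tool()
plan(p+[0,0,150],63,n=6)"
```

```text
pos [468.8  99.1  59.6] yaw 63.7 dist [  0.   0. 150.] tilt 4.15 F [ 0.6  0.  -0.3] w 26.0 t 6.1833
[[0.04, -0.62, -0.01, 0.01, 0.02, 0.14], [0.04, -0.62, -0.0, 0.01, 0.02, 0.14], [0.03, -0.62, -0.0, 0.01, 0.02, 0.14], [0.02, -0.62, -0.0, 0.01, 0.02, 0.14], [0.01, -0.62, -0.0, 0.01, 0.02, 0.14], [0.01, -0.62, -0.0, 0.01, 0.02, 0.14]]
```

Call:
apply_moves:
  commands:
    - [[0.04, -0.3, 0, 0, 0, 0.14], [0.04, -0.62, 0, 0, 0.02, 0.14], [0.03, -0.62, 0, 0, 0.02, 0.14], [0.02, -0.62, 0, 0, 0.02, 0.14], [0.01, -0.62, 0, 0, 0.02, 0.14], [0.01, -0.62, 0, 0, 0.02, 0.14], [0, -0.3, 0, 0, 0, 0.1], [0, 0, 0, 0, 0, 0]]

```text
clock: 6.85
eef_pos: [463.6, 94.0, 213.2]
tool_rot: [-1.574, 0.029, 1.099]
force: [1.4, 0.1, -0.1]
width: 26.0
```

```bash
python3 -c "
from h import *
d=cam('wrist','w6')
plan([479,-290,260],-6)
h=cv2.cvtColor(d['image'],cv2.COLOR_RGB2HSV)
m=cv2.inRange(h,(0,150,120),(5,255,255))|cv2.inRange(h,(172,150,120),(180,255,255))
k,l,st,ce=cv2.connectedComponentsWithStats(m)
for q in range(1,k):
  if st[q,4]>40: print(st[q],ce[q],plane(d,*(st[q,:2]+st[q,2:4]/2-.5),64))
"
```

```text
pos [463.2  93.6 212.2] yaw 63.0 dist [  15.8 -383.6   47.8] tilt 1.7 F [0.  0.1 0.8] w 25.9 t 6.9
[[-0.56, -0.06, -0.31, 0.02, 0.92, -0.02], [-0.53, -0.06, -0.36, 0.02, 0.92, -0.02], [-0.5, -0.07, -0.4, 0.02, 0.92, -0.02], [-0.47, -0.07, -0.44, 0.02, 0.92, -0.02], [-0.43, -0.07, -0.47, 0.02, 0.92, -0.02], [-0.39, -0.07, -0.51, 0.02, 0.92, -0.02], [-0.35, -0.07, -0.54, 0.02, 0.92, -0.02], [-0.31, -0.07, -0.56, 0.02, 0.92, -0.02]]
[[-0.26, -0.07, -0.59, 0.02, 0.92, -0.02], [-0.21, -0.07, -0.6, 0.02, 0.92, -0.02], [-0.16, -0.08, -0.62, 0.02, 0.92, -0.02], [-0.11, -0.08, -0.63, 0.02, 0.92, -0.02], [-0.06, -0.08, -0.64, 0.02, 0.92, -0.02], [-0.01, -0.08, -0.64, 0.02, 0.92, -0.02], [0.04, -0.08, -0.64, 0.02, 0.92, -0.02]]
[381 186  12  12 105] [386.35238095 191.76190476] [509.61224511 186.0379911   64.        ]
[ 411  277   62   70 1708] [440.91686183 310.22189696] [661.26622001 190.95644449  64.        ]
[468 357  13  10  66] [474.12121212 361.65151515] [741.88055414 203.03357804  64.        ]
[494 358  64  21  89] [524.50561798 368.2247191 ] [775.65829648 252.18211689  64.        ]
```

View pics/w6.png

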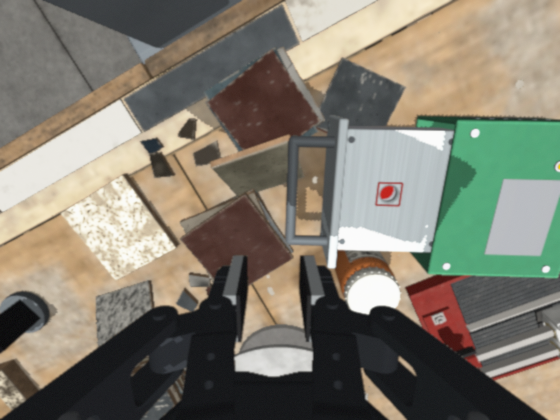

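The tray is fully out: the red frame is centred at about (389.5,195), there is a clear deck gap to the green box edge at (447,195), and the jar is undisturbed. Next the stylus.

Call:
apply_moves:
  commands:
    - [[-0.56, -0.06, -0.31, 0.02, 0.92, 0], [-0.53, -0.06, -0.36, 0.02, 0.92, 0], [-0.5, -0.07, -0.4, 0.02, 0.92, 0], [-0.47, -0.07, -0.44, 0.02, 0.92, 0], [-0.43, -0.07, -0.47, 0.02, 0.92, 0], [-0.39, -0.07, -0.51, 0.02, 0.92, 0], [-0.35, -0.07, -0.54, 0.02, 0.92, 0], [-0.31, -0.07, -0.56, 0.02, 0.92, 0]]
  claw: 60

```text
clock: 7.57
eef_pos: [461.9, -117.0, 229.6]
tool_rot: [-1.569, 0.041, 0.438]
force: [0.6, 0.5, -0.4]
width: 60.1
```

Call:
apply_moves:
  commands:
    - [[-0.26, -0.07, -0.59, 0.02, 0.92, 0], [-0.21, -0.07, -0.6, 0.02, 0.92, 0], [-0.16, -0.08, -0.62, 0.02, 0.92, 0], [-0.11, -0.08, -0.63, 0.02, 0.92, 0], [-0.06, -0.08, -0.5, 0.02, 0.92, 0], [-0.01, -0.08, -0.3, 0.02, 0.92, 0], [0, 0, 0, 0, 0, 0], [0, 0, 0, 0, 0, 0]]

```text
clock: 8.23
eef_pos: [450.3, -267.9, 237.8]
tool_rot: [-1.581, 0.064, -0.085]
force: [0.1, 0.4, -0.2]
width: 60.0
```

```bash
python3 -c "
from h import *
g=load('w6');print('hole',plane(g,389.5,194.7,64),'box edge',plane(g,447,194.7,90))
d=cam('wrist','w7')
h=cv2.cvtColor(d['image'],cv2.COLOR_RGB2HSV)
m=cv2.inRange(h,(3,140,80),(18,255,255));k,l,st,ce=cv2.connectedComponentsWithStats(m)
for q in range(1,k):
  if st[q,4]>60: print(st[q],ce[q])
q=1+st[1:,4].argmax()
x,y,w,hh,_=st[q]
# handle's outline points: far end (image bottom = top of handle?)
print(plane(d,x+w/2,y+hh/2,110),plane(d,x+w/2,y+hh-8,150))
plan([479,-290,200],-6)
cv2.imwrite('pics/w7c.png',cv2.resize(d['image'][100:300,150:430,::-1],None,fx=2.5,fy=2.5))
"
```

```text
hole [513.82910912 187.43824831  64.        ] box edge [524.84120352 226.39604895  90.        ]
[304 208  18  22 298] [311.91610738 218.04362416]
[305 230  21  20 156] [315.08333333 239.29487179]
[ 476.09469558 -290.01111579  110.        ] [ 474.49730152 -276.99237427  150.        ]
pos [ 450.1 -267.7  237.7] yaw -4.9 dist [ 28.9 -22.3 -37.7] tilt 3.74 F [ 0.8  0.3 -0.4] w 60.2 t 8.2833
[[0.41, 0.45, -0.24, 0.06, 0.12, -0.37], [0.4, 0.46, -0.24, 0.06, 0.12, -0.37]]
```

View pics/w7c.png

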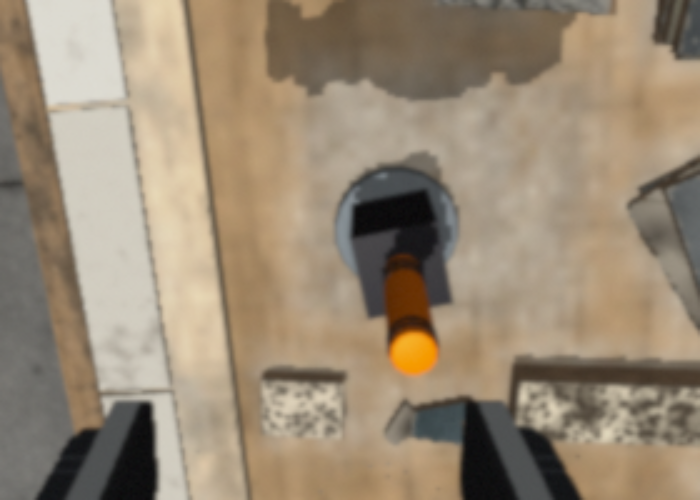

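Crop: the handle's top disc is centred at (414,352), full-frame (315.6,240.8). The stand's foot is centred at about (397,228), full-frame (308.8,191.2).

```bash
python3 -c "
from h import *
d=load('w7')
print(plane(d,315.6,240.8,150),plane(d,308.8,191.2,8))
t=[477.5,-288.5]
plan([t[0],t[1],190],-6,n=3)
"
```

```text
[ 475.80359811 -292.98378522  150.        ] [ 476.48102787 -293.26119041    8.        ]
pos [ 450.1 -267.7  237.7] yaw -4.9 dist [ 27.4 -20.8 -47.7] tilt 3.74 F [ 0.8  0.3 -0.4] w 60.2 t 8.2833
[[0.27, 0.38, -0.15, 0.04, 0.08, -0.25], [0.26, 0.39, -0.15, 0.04, 0.08, -0.25], [0.25, 0.39, -0.15, 0.04, 0.08, -0.25]]
```

Call:
apply_moves:
  commands:
    - [[0.26, 0.3, -0.2, 0.04, 0.08, -0.3], [0.26, 0.3, -0.2, 0.04, 0.08, -0.3], [0.25, 0.3, -0.2, 0.04, 0.08, -0.3], [0, 0, 0, 0, 0, 0], [0, 0, 0, 0, 0, 0]]

```text
clock: 8.7
eef_pos: [477.6, -286.4, 196.9]
tool_rot: [-1.566, -0.012, -0.087]
force: [0.1, 0.2, -0.3]
width: 60.0
```

```bash
python3 -c "
from h import *
plan([476,-292.5,170],-6,n=2)
"
```

```text
pos [ 477.6 -286.4  196.9] yaw -5.0 dist [ -1.6  -6.1 -26.9] tilt 0.76 F [ 0.1  0.2 -0.3] w 60.0 t 8.7
[[-0.02, 0.34, -0.08, -0.03, 0.1, 0.07], [-0.02, 0.34, -0.08, -0.03, 0.1, 0.07]]
```

Call:
apply_moves:
  commands:
    - [[-0.02, 0.34, -0.08, 0, 0.1, 0.07], [-0.02, 0.34, -0.08, 0, 0.1, 0.07], [0, 0, 0, 0, 0, 0], [0, 0, 0, 0, 0, 0]]

```text
clock: 9.03
eef_pos: [475.5, -289.1, 167.7]
tool_rot: [-1.564, 0.003, -0.099]
force: [0.4, 0.3, 0.3]
width: 60.3
```

```bash
python3 -c "
from h import *
d=cam('wrist','w8')
h=cv2.cvtColor(d['image'],cv2.COLOR_RGB2HSV)
m=cv2.inRange(h,(3,140,80),(18,255,255));k,l,st,ce=cv2.connectedComponentsWithStats(m)
for q in range(1,k):
  if st[q,4]>60: print(st[q],ce[q])
b=cv2.inRange(h,(8,200,200),(25,255,255));k,l,st,ce=cv2.connectedComponentsWithStats(b)
for q in range(1,k):
  if st[q,4]>60: print('bright',st[q],ce[q],plane(d,*ce[q],150))
plan([476,-292.5,106],-6,n=4)
"
```

```text
[263 215  24  31 542] [274.51476015 229.10516605]
[261 247  28  27 570] [274.72105263 259.58596491]
bright [262 261  23  12 150] [272.21333333 267.29333333] [ 473.83834728 -296.29804824  150.        ]
pos [ 475.2 -289.1  167.7] yaw -5.7 dist [  0.8  -3.4 -61.7] tilt 0.44 F [-0.4  0.4 -0.6] w 60.1 t 9.0833
[[0.01, 0.39, -0.02, -0.02, 0.02, -0.01], [0.01, 0.39, -0.02, -0.02, 0.02, -0.01], [0.01, 0.39, -0.02, -0.02, 0.02, -0.01], [0.01, 0.39, -0.02, -0.02, 0.02, -0.01]]
```

Call:
apply_moves:
  commands:
    - [[0.01, 0.3, -0.04, 0, 0.02, 0], [0.01, 0.35, -0.03, 0, 0.02, 0], [0.01, 0.35, -0.02, 0, 0.02, 0], [0, 0.35, -0.02, 0, 0, 0], [0, 0.2, 0, 0, 0, 0], [0, 0, 0, 0, 0, 0]]

```text
clock: 9.58
eef_pos: [477.6, -293.9, 102.7]
tool_rot: [-1.566, -0.001, -0.104]
force: [-0.2, -0.8, -0.1]
width: 60.2
```

Call:
apply_moves:
  commands:
    - [[0, 0, 0, 0, 0, 0], [0, 0, 0, 0, 0, 0], [0, 0, 0, 0, 0, 0], [0, 0, 0, 0, 0, 0], [0, 0, 0, 0, 0, 0], [0, 0, 0, 0, 0, 0], [0, 0, 0, 0, 0, 0]]
  claw: 0

```text
clock: 10.17
eef_pos: [477.9, -294.1, 104.6]
tool_rot: [-1.567, -0.002, -0.104]
force: [-0.8, 1.2, -0.5]
width: 14.5
```

```bash
python3 -c "
from h import *
s,r,p=tool()
plan(p+[0,0,110],-6,n=5)
"
```

```text
pos [ 477.9 -294.1  104.6] yaw -6.0 dist [  0.   0. 110.] tilt 0.24 F [-0.8  1.2 -0.5] w 14.5 t 10.1667
[[0.0, -0.55, 0.0, -0.01, 0.0, 0.0], [0.0, -0.55, 0.0, -0.01, 0.0, 0.0], [0.0, -0.55, 0.0, -0.01, 0.0, 0.0], [0.0, -0.55, 0.0, -0.01, 0.0, 0.0], [0.0, -0.55, 0.0, -0.01, 0.0, 0.0]]
```

Call:
apply_moves:
  commands:
    - [[0, -0.3, 0, 0, 0, 0], [0, -0.5, 0, 0, 0, 0], [0, -0.5, 0, 0, 0, 0], [0, -0.5, 0, 0, 0, 0], [0, -0.5, 0, 0, 0, 0], [0, -0.5, 0, 0, 0, 0], [0, 0, 0, 0, 0, 0], [0, 0, 0, 0, 0, 0]]

```text
clock: 10.83
eef_pos: [478.4, -294.5, 222.3]
tool_rot: [-1.568, -0.004, -0.104]
force: [-1.1, 0.1, -0.5]
width: 14.5
```

```bash
python3 -c "
from h import *
cam('side','d2')
plan([500,150,225],45)
"
```

```text
pos [ 478.7 -294.6  222.3] yaw -5.9 dist [ 21.3 444.6   2.7] tilt 0.33 F [ 0.4  0.1 -0.5] w 14.6 t 10.8833
[[-0.05, -0.0, 0.93, -0.0, -0.85, 0.01], [0.02, -0.0, 0.93, -0.0, -0.85, 0.01], [0.09, -0.0, 0.92, -0.0, -0.85, 0.01], [0.15, -0.0, 0.91, -0.0, -0.85, 0.01], [0.22, -0.0, 0.9, -0.0, -0.85, 0.01], [0.29, -0.0, 0.88, -0.0, -0.85, 0.01], [0.35, -0.0, 0.86, -0.0, -0.85, 0.01], [0.41, -0.0, 0.83, -0.0, -0.85, 0.01]]
[[0.47, -0.0, 0.8, -0.0, -0.85, 0.01], [0.53, -0.0, 0.76, -0.0, -0.85, 0.01], [0.59, -0.0, 0.72, -0.0, -0.85, 0.01], [0.64, -0.01, 0.67, -0.0, -0.85, 0.01]]
```

Call:
apply_moves:
  commands:
    - [[-0.03, 0, 0.5, 0, -0.5, 0], [0, 0, 0.8, 0, -0.85, 0], [0.09, 0, 0.92, 0, -0.85, 0], [0.15, 0, 0.91, 0, -0.85, 0], [0.22, 0, 0.9, 0, -0.85, 0], [0.29, 0, 0.88, 0, -0.85, 0], [0.35, 0, 0.86, 0, -0.85, 0], [0.41, 0, 0.83, 0, -0.85, 0]]

```text
clock: 11.55
eef_pos: [491.6, -18.5, 214.0]
tool_rot: [-1.568, 0.006, 0.471]
force: [0.2, 0.8, -0.0]
width: 14.4
```

Call:
apply_moves:
  commands:
    - [[0.47, 0, 0.8, 0, -0.85, 0], [0.53, 0, 0.76, 0, -0.85, 0], [0.5, 0, 0.6, 0, -0.85, 0], [0.2, 0, 0.2, 0, -0.4, 0], [0, 0, 0, 0, 0, 0], [0, 0, 0, 0, 0, 0]]

```text
clock: 12.05
eef_pos: [492.3, 116.2, 209.2]
tool_rot: [-1.555, 0.006, 0.765]
force: [0.1, 0.0, -0.4]
width: 14.7
```

```bash
python3 -c "
from h import *
w=cam('wrist','w9');a=cam('scene','s9');b=cam('side','d9')
plan([512.5,187,180],45)
print(proj(a,[[512.5,187,64]]),proj(b,[[512.5,187,64]]))
A=cv2.resize(a['image'][150:250,200:320],(400,333),interpolation=2);B=cv2.resize(b['image'][110:210,230:350],(400,333),interpolation=2)
W=cv2.resize(w['image'],(350,262))
o=np.zeros((600,800,3),np.uint8);o[:333,:400]=A;o[:333,400:]=B;o[335:597,:350]=W
o[335:597,400:750]=cv2.resize(w['image'][120:330,160:440],(350,262),interpolation=2)
cv2.imwrite('pics/m9.png',o[:,:,::-1])
"
```

```text
pos [492.9 113.8 209.5] yaw 43.6 dist [ 19.6  73.2 -29.5] tilt 0.91 F [-0.7 -0.2 -0.9] w 14.7 t 12.2
[[0.54, 0.25, 0.33, -0.06, -0.09, -0.02], [0.54, 0.25, 0.32, -0.06, -0.09, -0.02], [0.54, 0.25, 0.32, -0.06, -0.09, -0.02]]
[[257.57816646 221.4370318 ]] [[274.11610848 198.82383889]]
```

View pics/m9.png

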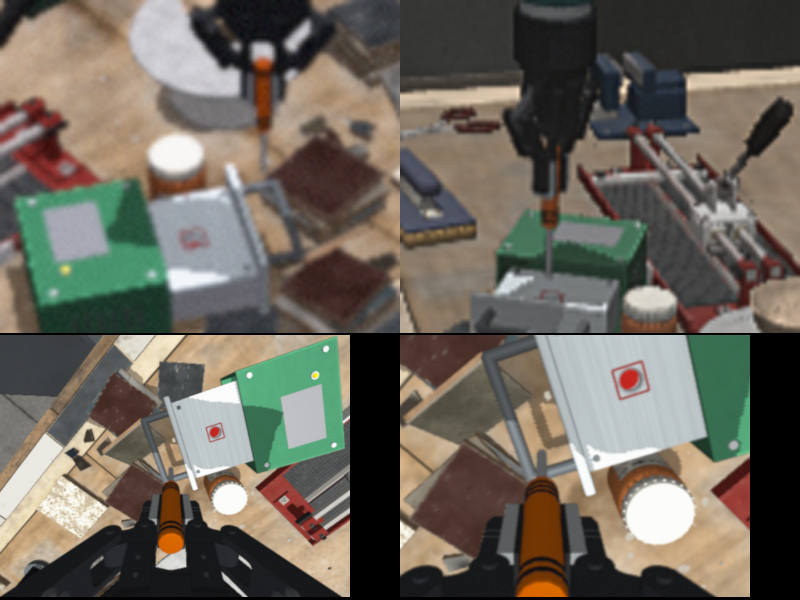

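The tray is fully out and the stylus hangs straight in the gripper. In the wrist view (full-frame) its tip is at about (272,218) and the red frame centre at about (344,156).

```bash
python3 -c "
from h import *
d=load('w9');s,r,p=tool()
tip=p+r[:,1]*89.6;print('tip',tip,proj(d,[tip,p+r[:,1]*80]))
h=cv2.cvtColor(d['image'],cv2.COLOR_RGB2HSV)
m=cv2.inRange(h,(0,120,80),(6,255,255))|cv2.inRange(h,(170,120,80),(180,255,255))
m[:,:300]=0;m[:,390:]=0;m[190:]=0;m[:120]=0
ys,xs=np.nonzero(m);c=np.stack([xs,ys],1)
rc=cv2.minAreaRect(c.astype(np.int32));print(rc,'hole',plane(d,*rc[0],64))
# probe: grey-dark tip region
print(plane(d,272,218.4,tip[2]))
t=plane(d,*rc[0],64)
a=load('s9');b=load('d9');print(proj(a,[tip,t]),proj(b,[tip,t]))
"
```

```text
tip [491.59604106 114.35202125 119.93832073] [[271.48273928 215.7943137 ]
 [271.43585191 220.15461103]]
((343.2500305175781, 154.75), (12.727920532226562, 16.26345443725586), 45.0) hole [510.9764135  187.38970343  64.        ]
[493.36821806 113.07983601 119.93832073]
[[279.01259268 201.29984337]
 [257.80177443 221.75335315]] [[273.29827556 193.60756111]
 [273.65304676 198.8173221 ]]
```

Call:
apply_moves:
  commands:
    - [[0.45, 0.1, 0.3, -0.06, -0.09, 0], [0.45, 0.1, 0.3, -0.06, -0.09, 0], [0.45, 0.1, 0.3, -0.06, -0.09, 0], [0.2, 0.1, 0.1, 0, 0, 0], [0, 0, 0, 0, 0, 0], [0, 0, 0, 0, 0, 0]]

```text
clock: 12.7
eef_pos: [512.8, 172.6, 191.3]
tool_rot: [-1.579, 0.014, 0.76]
force: [-0.5, -0.7, -0.6]
width: 14.6
```

```bash
python3 -c "
from h import *
d=load('w9');print(plane(d,344,156,64))
plan([512,187,175],45)
"
```

```text
[512.30280328 187.09654253  64.        ]
pos [512.8 172.6 191.3] yaw 43.6 dist [ -0.8  14.4 -16.3] tilt 0.94 F [-0.5 -0.7 -0.6] w 14.6 t 12.7
[[0.24, 0.4, 0.28, 0.09, -0.29, -0.17]]
```

Call:
apply_moves:
  commands:
    - [[0.13, 0.2, 0.15, 0.09, -0.2, -0.17], [0.12, 0.15, 0.13, 0, 0, 0], [0, 0, 0, 0, 0, 0], [0, 0, 0, 0, 0, 0]]

```text
clock: 13.03
eef_pos: [512.8, 180.2, 176.6]
tool_rot: [-1.574, 0.004, 0.768]
force: [-0.3, -0.9, -0.4]
width: 14.8
```

```bash
python3 -c "
from h import *
plan([512,187,160],45)
w=cam('wrist','w10')
s,r,p=tool();tip=p+r[:,1]*89.6;print('tip',tip,proj(w,[tip,[512,187,64]]))
u=proj(w,[tip])[0].astype(int)
x0=u[0]-70;y0=u[1]-60
cv2.imwrite('pics/w10c.png',cv2.resize(w['image'][y0:y0+105,x0:x0+140,::-1],None,fx=5,fy=5,interpolation=2));print(x0,y0)
"
```

```text
pos [512.8 180.2 176.6] yaw 44.0 dist [ -0.8   6.8 -16.6] tilt 0.29 F [-0.3 -0.9 -0.4] w 14.8 t 13.0333
[[0.11, 0.41, 0.14, 0.04, -0.2, -0.05]]
tip [512.8179135  179.9123437   87.10214551] [[273.19585537 212.88933207]
 [278.43931873 197.28392133]]
203 152
```

View pics/w10c.png

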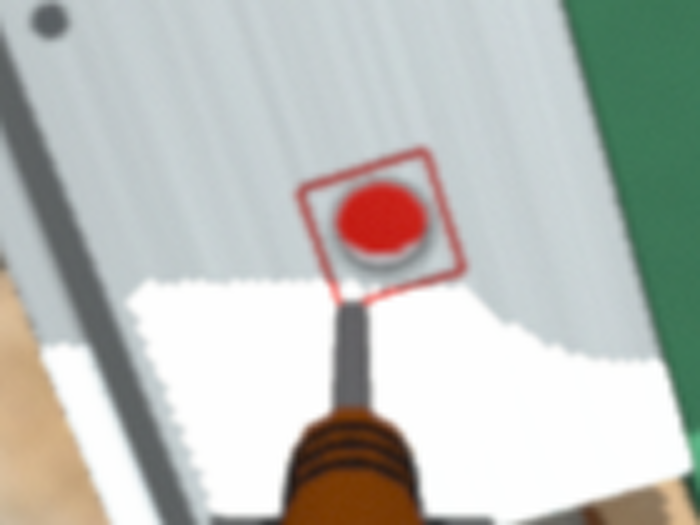

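Crop: the frame is centred at (382,228), full-frame (279.4,197.6), and the tip at (273.4,212). Both are within about 1 px of the predictions, so the tip needs to go about 7 mm in +y.

Call:
apply_moves:
  commands:
    - [[0.16, 0, 0.18, 0.04, 0, 0], [0.02, 0, 0.02, 0, 0, 0], [0, 0, 0, 0, 0, 0], [0, 0, 0, 0, 0, 0]]

```text
clock: 13.42
eef_pos: [513.1, 191.2, 177.7]
tool_rot: [-1.571, 0.003, 0.766]
force: [0.7, -0.2, -0.2]
width: 14.6
```

```bash
python3 -c "
from h import *
d=load('w10');t=plane(d,279.4,197.6,64);print('hole',t)
s,r,p=tool();tip=p+r[:,1]*89.6;print('tip',tip,'err tool units',r.T@(t-tip)/40)
w=cam('wrist','w11');print(proj(w,[tip,t]))
plan([t[0],t[1],p[2]],44,n=1)
"
```

```text
hole [512.77249482 187.36162857  64.        ]
tip [512.94160017 190.92357413  88.06372724] err tool units [-0.06284865  0.60183307 -0.06090069]
[[272.9884495  212.95404448]
 [270.01506081 206.24381434]]
pos [513.1 191.1 177.7] yaw 43.9 dist [-0.4 -3.7 -0. ] tilt 0.19 F [ 0.3  0.5 -0.2] w 14.3 t 13.4667
[[-0.07, 0.0, -0.06, 0.01, -0.02, -0.04]]
```

Call:
apply_moves:
  commands:
    - [[-0.06, 0.1, -0.05, 0, 0, 0], [0, 0.1, 0, 0, 0, 0], [0, 0, 0, 0, 0, 0], [0, 0, 0, 0, 0, 0]]

```text
clock: 13.8
eef_pos: [512.7, 187.2, 168.9]
tool_rot: [-1.572, 0.004, 0.766]
force: [-0.3, -0.4, -1.0]
width: 14.7
```

```bash
python3 -c "
from h import *
t=np.array([512.8,187.4,64])
s,r,p=tool();tip=p+r[:,1]*89.6;print('tip',tip,'err tool units',r.T@(t-tip)/40)
"
```

```text
tip [512.52299308 186.85279899  79.26432502] err tool units [0.01587517 0.38154645 0.00549105]
```

Call:
apply_moves:
  commands:
    - [[0.01, 0.15, 0, 0, 0, 0], [0, 0.15, 0, 0, 0, 0], [0, 0.15, 0, 0, 0, 0], [0, 0.1, 0, 0, 0, 0], [0, 0, 0, 0, 0, 0], [0, 0, 0, 0, 0, 0]]

```text
clock: 14.3
eef_pos: [512.5, 187.0, 143.6]
tool_rot: [-1.571, 0.005, 0.766]
force: [-0.1, -0.4, -0.6]
width: 14.4
```

```bash
python3 -c "
from h import *
t=np.array([512.8,187.4,44])
s,r,p=tool();tip=p+r[:,1]*89.6;print('tip',tip,'err tool units',r.T@(t-tip)/40,s['force'])
"
```

```text
tip [512.24643697 186.6067515   54.0167197 ] err tool units [0.02500419 0.25029074 0.00482743] [-0.13257729 -0.44893391 -0.59327393]
```

The tip is 10 mm below the deck top with no contact force. Now I'll press.

Call:
apply_moves:
  commands:
    - [[0.01, 0.08, 0, 0, 0, 0], [0, 0.08, 0, 0, 0, 0], [0, 0.06, 0, 0, 0, 0], [0, 0.04, 0, 0, 0, 0], [0, 0, 0, 0, 0, 0], [0, 0, 0, 0, 0, 0]]

```text
clock: 14.8
eef_pos: [513.3, 187.6, 133.4]
tool_rot: [-1.572, 0.004, 0.766]
force: [0.2, -0.3, 3.3]
width: 15.0
```

```bash
python3 -c "
from h import *
t=np.array([512.8,187.4,44])
s,r,p=tool();tip=p+r[:,1]*89.6;print('tip',tip,'err tool units',r.T@(t-tip)/40,s['force'])
"
```

```text
tip [513.1012272  187.29221204  43.83695726] err tool units [-0.00357738 -0.00407208  0.00715593] [ 0.22414975 -0.25591312  3.29414406]
```

Call:
apply_moves:
  commands:
    - [[0, 0.06, 0, 0, 0, 0], [0, 0.06, 0, 0, 0, 0], [0, 0.06, 0, 0, 0, 0]]

```text
clock: 15.05
eef_pos: [514.7, 189.0, 130.5]
tool_rot: [-1.575, -0.0, 0.765]
force: [-5.0, -0.9, 26.9]
width: 14.4
```

Call:
apply_moves:
  commands:
    - [[-0.03, 0.02, 0, 0, 0, 0], [-0.02, 0.03, 0, 0, 0, 0], [0, 0.03, 0, 0, 0, 0]]

```text
clock: 15.3
eef_pos: [514.0, 189.6, 131.2]
tool_rot: [-1.577, -0.004, 0.766]
force: [-3.1, -1.8, 12.2]
width: 14.2
```

```bash
python3 -c "
from h import *
t=np.array([512.8,187.4,44])
def show():
  s,r,p=tool();tip=p+r[:,1]*89.6;print(s['clock'],'tip',tip.round(1),'err',(r.T@(t-tip)/40).round(3),np.round(s['force'],1),np.degrees(np.arccos(-r[2,1])),s['width'])
show()
a=cam('scene','s12');show();b=cam('side','d12');w=cam('wrist','w12')
for i in range(6): cam('side')
show()
A=cv2.resize(a['image'][180:250,200:284],(400,333),interpolation=2);B=cv2.resize(b['image'][150:220,235:319],(400,333),interpolation=2)
o=np.zeros((600,800,3),np.uint8);o[:333,:400]=A;o[:333,400:]=B;o[335:597,:350]=cv2.resize(w['image'],(350,262))
o[335:597,400:750]=cv2.resize(w['image'][120:330,160:440],(350,262),interpolation=2)
cv2.imwrite('pics/m12.png',o[:,:,::-1])
"
```

```text
15.3 tip [514.6 189.4  41.6] err [-0.068 -0.061 -0.005] [-3.1 -1.8 12.2] 0.4462145482745904 14.166041306818522
15.35 tip [514.6 189.4  41.6] err [-0.066 -0.061 -0.005] [-3.  -1.9 11.1] 0.4421787032263421 14.530664572204783
15.75 tip [514.6 189.4  41.6] err [-0.067 -0.061 -0.005] [-2.9 -0.8 12.3] 0.43753067877019364 14.617979683974623
```

View pics/m12.png

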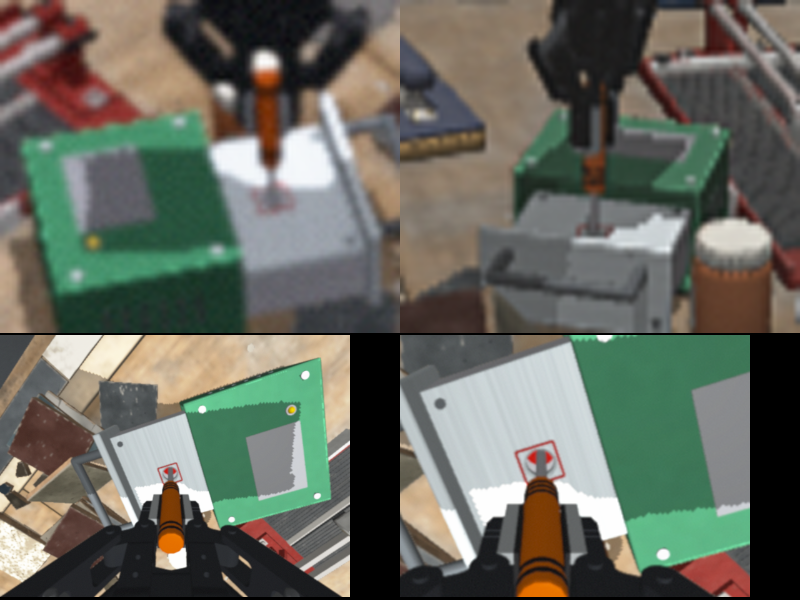

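The probe stands in the middle of the red-framed hole with the tray out. I'll check numerically for tray shift before handing in.

```bash
python3 -c "
from h import *
w=load('w12');d=w
h=cv2.cvtColor(d['image'],cv2.COLOR_RGB2HSV)
m=cv2.inRange(h,(0,90,80),(7,255,255))|cv2.inRange(h,(168,90,80),(180,255,255))
M=np.zeros_like(m);M[195:250,240:305]=m[195:250,240:305]
ys,xs=np.nonzero(M);rc=cv2.minAreaRect(np.stack([xs,ys],1).astype(np.int32));print(rc,plane(d,*rc[0],64))
print(plane(d,272,222.4,64))
"
```

```text
((271.4000244140625, 223.20001220703125), (30.990318298339844, 32.25522994995117), 71.56504821777344) [513.46237023 188.77959029  64.        ]
[513.34866739 189.51235574  64.        ]
```

```bash
python3 -c "
from h import *
print(finish_job());s=readout.read_state();print(s['clock'],s['force'],s['width'])"
```

```text
the job is handed in; nothing more can be done
None
the job is handed in; nothing more can be done
```

I pulled the tray out to its stop, lifted the stylus from its stand, put it down through the red-framed hole and pressed the button. I handed the job in with the stylus still gripped and pushing, at about 16 s of the 61 s; no verdict was reported.

**Last checks before handing in:**
- **Push:** steady at about 12 N, well over the button's 5 N. The tip was at about z = 42 mm, so the button should be fully down.
- **Stylus:** about 1.5 mm from the hole's axis, the tool 0.4° from upright, and the grip holding at 14.5 mm.
- **Bystanders:** none seemed to move in the pictures I viewed; I did not measure this.

**Checks that disagreed:**
- **Tray position:** the hole measured 1–2 mm farther towards the box after pressing than before. That is about the camera's accuracy and inside the 6 mm allowance.
- **Tip height:** my figure was about 2 mm below where the button should stop. Either the stylus slipped slightly in the grip or the calibration is off by that much.
- **Press force:** it peaked at about 27 N before I eased it off.

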